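Set out the hole saws by size on the storage board

ROBOT

A 6-joint arm with a two-finger parallel gripper is mounted at the origin on the work surface. World frame = base frame: x ahead of the robot, y to its left, z up, the work surface at z = 0. Lengths are in m, angles in rad, forces in N, time in s.
With the tool pointing down it reaches from about 0.275 to 0.85 m from the base axis. Payload 5.2 kg.
Tool frame: the origin (TCP) lies between the finger pads; the fingertips stand env.tcp_to_tips ahead of it and the grasp point (between the pads) lies 3 mm ahead of it (env.tcp_to_tips is the distance from the TCP to the fingertips, in m); z points along the fingers, y is the line along which they close (so a half turn about z gives the same grasp; the last joint's range is limited). The gripper opens to 85 mm and grips with 20 to 120 N. Pads are 22 mm wide; open, the fingers measure 114 mm over their backs; the gripper's body (76 mm by 85 mm) begins 54 mm behind the grasp point. The pads swing forward as they close: fully open they stand 13 mm farther back than shut.
Start: joints at [1.135, 0.259, 1.535, -0, 1.348, -0.203], TCP at [0.127, 0.535, 0.253] pointing down, gripper open.
Joint ranges: [-3.14, 3.14], [-0.91, 2.08], [0.19, 2.58], [-1.22, 4.36], [0.22, 2.71], [-3.12, 3.12]. Speed limits (rad/s): [2.57, 2.57, 3.14, 3.14, 3.14, 3.14].

INTERFACE

Orientations are given as a unit quaternion [w, x, y, z].
In Python, from bench import telemetry, optics, job, env gives the robot as it stands.
- The arm moves only by the tool carry_out, never from a script. Its argument "increments" is a list of rows, each a list of 4 numbers: the shift along the tool's x, y, z in m, then the turn about the tool's z in rad. In form: [[tx, ty, tz, turn], ...]. A call has exactly 10 rows; each row is the pose to reach, as a shift and turn from the pose commanded when the call began, along the tool's axes at that moment; what a row does not reach only later rows make up. A row lasts 1/10 s, in which the tool goes at most 50 mm and 8.59 degrees, less where a joint would pass 70% of its speed; a pose out of reach is approached as far as the arm can. A call with a gripper value outside its range is refused whole. "gripper" is the opening, from 0 (shut) to 1 (fully open), set as the call begins (left out, the last holds). The fingers move at their own pace and stop on an object; "squeeze" is the grip in N (left out, the last holds). Time passes only in rows, so rows that repeat a pose let the fingers close, or fill a call up. It gives the time, the measured TCP pose, the force, the opening and the grip force at its end, in the units of the state.
- telemetry.state(): the state, without advancing time (a new reading comes with each control period).
- optics.get_image(name): name is "scene" or "top"; returns a dict with "color" (480x640x3 uint8, red, green, blue), "intrinsics" (3x3 intrinsics, pixels), "eye" and "orientation" of the camera in the world. Camera axes: x right, y up, looking along -z (the intrinsics and any distortion apply to the point x, -y, -z); pixel columns grow to the right and rows downward; lengths in m; the calibration is good to about 2 mm. A picture is of the moment at which its call begins. There is no depth.
- job.sign_off(): hands the job in; it is judged then, once.
The state is a dict: "clock": time; "q": joint angles; "qd": joint speeds; "joint_efforts": joint torques, N m; "position": TCP position; "tool_rot": TCP orientation; "force": force on the tool from outside, world axes, zero at the start; "torque": the same for the moment, N m; "opening": opening from 0.0 (shut) to 1.0 (fully open); "finger_force": force on a finger pad.
Only numpy, scipy, OpenCV 4.12 (cv2) and the standard library are available. Lean on these libraries where they do the work, as an engineer would, in place of code of your own. Each camera call takes 0.05 s, during which the arm holds its last target. There are 200 camera calls.

TASK

Put the four hole saws away on the green storage board in order of diameter, one centred on each rubber disc, teeth down: the smallest on the disc next to the upright end plate, and then each next larger one, so that the largest is farthest from the plate. Set each one down gently, do not let it drop.

Things in the scene. Friction and masses are not known exactly. Their poses are not given: they have to be found in the camera images.
- saw_24: hole saw: steel cup of outside diameter 24 mm, standing teeth down (closed end up). Cylinder 42 mm high, and on its closed top a dark arbor boss 18 mm in diameter and 8 mm high (50 mm in all). Origin: centre of the toothed rim underneath, z up along its axis. 60 g give or take 30 per cent. At the start it stands on a blue bench mat (3 mm thick, flat on the bench)
- saw_36: hole saw: steel cup of outside diameter 36 mm, standing teeth down (closed end up). Cylinder 42 mm high, and on its closed top a dark arbor boss 18 mm in diameter and 8 mm high (50 mm in all). Origin: centre of the toothed rim underneath, z up along its axis. 90 g give or take 30 per cent. At the start it stands on a blue bench mat (3 mm thick, flat on the bench)
- saw_48: hole saw: steel cup of outside diameter 48 mm, standing teeth down (closed end up). Cylinder 42 mm high, and on its closed top a dark arbor boss 18 mm in diameter and 8 mm high (50 mm in all). Origin: centre of the toothed rim underneath, z up along its axis. 130 g give or take 30 per cent. At the start it stands on a blue bench mat (3 mm thick, flat on the bench)
- saw_60: hole saw: steel cup of outside diameter 60 mm, standing teeth down (closed end up). Cylinder 42 mm high, and on its closed top a dark arbor boss 18 mm in diameter and 8 mm high (50 mm in all). Origin: centre of the toothed rim underneath, z up along its axis. 170 g give or take 30 per cent. At the start it stands on a blue bench mat (3 mm thick, flat on the bench)
- pad_a: one of four identical black rubber discs, 66 mm in diameter and 2 mm thick, glued in a row on top of a fixed green board (76 x 405 mm, 12 mm thick; the disc's top is 14 mm above the bench). Origin: centre of its underside. Neighbouring discs are 85 mm apart. The letters say nothing about the order in the row: find it from the positions and the end plate
- pad_b: one of four identical black rubber discs, 66 mm in diameter and 2 mm thick, glued in a row on top of a fixed green board (76 x 405 mm, 12 mm thick; the disc's top is 14 mm above the bench). Origin: centre of its underside. Neighbouring discs are 85 mm apart. The letters say nothing about the order in the row: find it from the positions and the end plate
- pad_c: one of four identical black rubber discs, 66 mm in diameter and 2 mm thick, glued in a row on top of a fixed green board (76 x 405 mm, 12 mm thick; the disc's top is 14 mm above the bench). Origin: centre of its underside. Neighbouring discs are 85 mm apart. The letters say nothing about the order in the row: find it from the positions and the end plate
- pad_d: one of four identical black rubber discs, 66 mm in diameter and 2 mm thick, glued in a row on top of a fixed green board (76 x 405 mm, 12 mm thick; the disc's top is 14 mm above the bench). Origin: centre of its underside. Neighbouring discs are 85 mm apart. The letters say nothing about the order in the row: find it from the positions and the end plate
- end_plate: upright aluminium plate fixed across one end of the green board, either end (the other has only a flat screw head): 56 mm wide, 6 mm thick, 45 mm high, on a 20 mm foot. Origin: centre of its underside, on the board's top (12 mm above the bench), in line with the discs, 55 mm from the nearest disc's centre. x across the board, y along the row of discs (either way), z up

How it is judged:
By the outcome, as a careful person would: the job done as asked, in the order asked, and still so for the second after the job is handed in, with the robot touching nothing.
It also fails if it takes over 96 s, if anything falls off the work surface, if the arm or the gripper's body presses on something with over 40 N, if the wrist force passes 120 N, or if a joint passes its speed limit or range.

## Working session

There is one attempt and no reset: what is moved stays moved. The work goes in short steps, Python scripts to look and compute and a tool call to move; the robot and the scene stay as the last step left them, time stands still between calls to the robot, and variables do not carry over. Pictures are saved under pics/ and viewed, at most 14 in all, crops included, and the job is handed in when it is done.

Besides the shell and the picture viewer there is one more tool, called as a command line: name --pt "numbers of a row" for each row, then --argument value for the rest. carry_out: Moves the arm, as the interface text tells. Its arguments: {"type":"object","properties":{"increments":{"type":"array"},"gripper":{"type":"number"},"squeeze":{"type":"number"}},"required":["increments"]}

```bash
ls; mkdir -p pics; python3 - <<'E'
from bench import telemetry, optics, job, env
import cv2
s=telemetry.state(); print(s['clock'],s['position'],s['tool_rot'],s['opening'],env.tcp_to_tips)
for n in("scene","top"):
    d=optics.get_image(n); cv2.imwrite(f"pics/{n}0.png",d["color"][:,:,::-1]); print(n,{k:v for k,v in d.items() if k!='color'})
E
```

```text
pics
0.0 [0.12665758 0.53471559 0.25247536] [-2.69670135e-04  1.16115554e-01  9.93235292e-01 -8.72287347e-04] 0.9974142532401251 0.022
scene {'intrinsics': array([[462.22965787,   0.        , 314.46250088],
       [  0.        , 462.22965787, 241.50687063],
       [  0.        ,   0.        ,   1.        ]]), 'eye': array([0.74923756, 0.34608171, 0.57059688]), 'orientation': array([0.25008428, 0.08060986, 0.30081148, 0.91677279])}
top {'intrinsics': array([[564.7884787 ,   0.        , 326.34946812],
       [  0.        , 564.7884787 , 237.6358751 ],
       [  0.        ,   0.        ,   1.        ]]), 'eye': array([0.47954454, 0.00205916, 0.88158025]), 'orientation': array([ 0.70764361,  0.02417673, -0.04661321, -0.70461565])}
```

View pics/scene0.png

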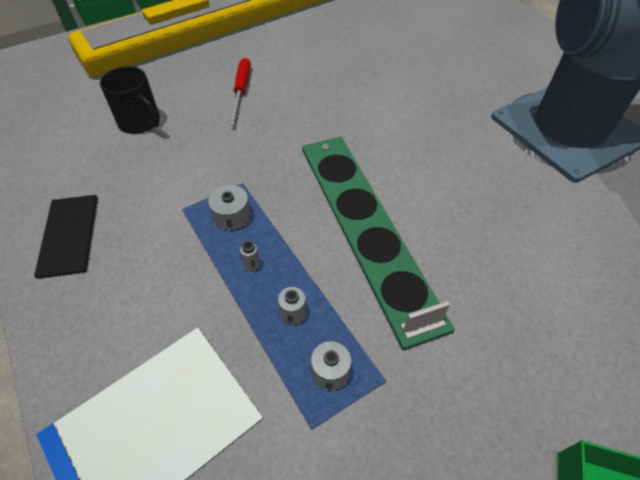

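View pics/top0.png

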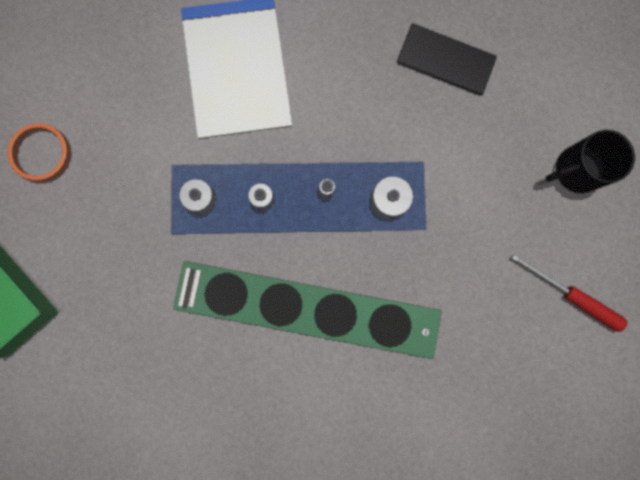

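The scene view shows the 60, 24, 36 and 48 saws at about (228,197), (249,246), (291,296) and (331,357), with the plate at (425,320). The top view shows 48, 36, 24 and 60 at (195,195), (260,195), (327,187) and (393,196). In that view the discs are at (226,294), (281,304), (335,314) and (390,325), and the plate is at the left end (189,288). I'll enlarge both.

```bash
python3 - <<'E'
import cv2
a=cv2.imread("pics/top0.png")[150:370,165:455]; cv2.imwrite("pics/topc.png",cv2.resize(a,None,fx=2.7,fy=2.7,interpolation=cv2.INTER_CUBIC))
a=cv2.imread("pics/scene0.png")[130:430,170:470]; cv2.imwrite("pics/scenec.png",cv2.resize(a,None,fx=2,fy=2,interpolation=cv2.INTER_CUBIC))
E
```

```text
(no output)
```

View pics/topc.png

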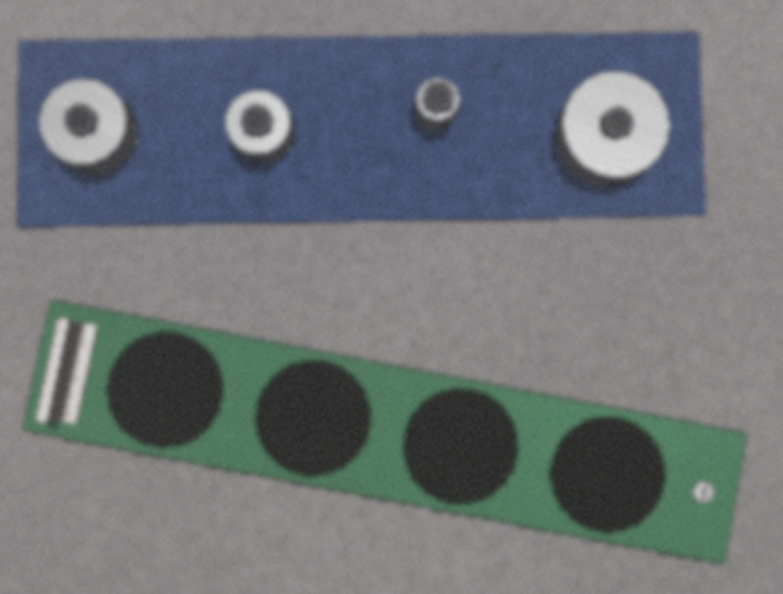

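View pics/scenec.png

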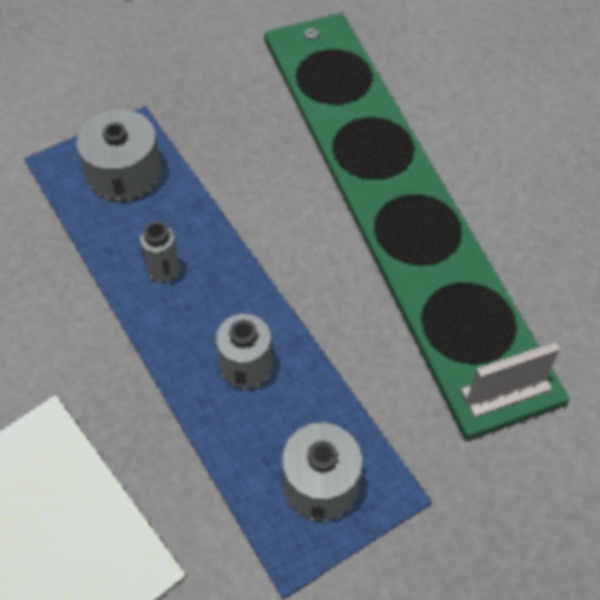

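Enlarged crops: in the top crop the bosses are at 48 (80,120), 36 (257,120), 24 (438,97) and 60 (616,122), and the discs at (165,388), (313,417), (461,446) and (608,474). In the scene crop the bosses are at (323,452), (243,329), (156,231) and (114,131), and the discs at (469,323), (418,230), (373,148) and (334,77). The plate is by the first disc.

```bash
cat > h.py <<'E'
import numpy as np
from scipy.spatial.transform import Rotation as R
from bench import telemetry, optics, job, env
def cam(n, d=None):
    d=d or optics.get_image(n); w,x,y,z=d['orientation']
    return d['intrinsics'],d['eye'],R.from_quat([x,y,z,w]).as_matrix(),d['color']
def ray(c,p):
    K,e,M,_=c; u=np.linalg.solve(K,[p[0],p[1],1]); v=M@(u*[1,-1,-1]); return e,v/np.linalg.norm(v)
def tri(rs):
    A=[np.eye(3)-np.outer(v,v) for e,v in rs]
    X=np.linalg.solve(sum(A),sum(a@e for a,(e,v) in zip(A,rs)))
    return X,max(np.linalg.norm(a@(X-e)) for a,(e,v) in zip(A,rs))
def atz(c,p,z):
    e,v=ray(c,p); return e+v*(z-e[2])/v[2]
def uncrop(p,off,s): return (np.array(p)+.5)/s-.5+off
E
python3 - <<'E'
from h import *
T=cam('top');S=cam('scene')
names=['48','36','24','60','d1','d2','d3','d4']
t=[(80.5,120),(257,120.5),(438,97.5),(616.5,122),(165.5,388),(313,417.5),(461,446),(608,474.5)]
s=[(323,452),(243,329),(156,231),(114,131),(469,323),(418.5,230),(373,148.5),(334.5,77)]
for n,a,b in zip(names,t,s):
    a=uncrop(a,(165,150),2.7);b=uncrop(b,(170,130),2)
    X,r=tri([ray(T,a),ray(S,b)]); z=.053 if n[0]!='d' else .014
    print(n,X.round(4),round(r,4),'top@z',atz(T,a,z)[:2].round(4),'scene@z',atz(S,b,z)[:2].round(4))
st=telemetry.state(); w,x,y,z=st['tool_rot']; print(st['clock'],R.from_quat([x,y,z,w]).as_matrix().round(3))
E
```

```text
48 [0.6257 0.1711 0.053 ] 0.0007 top@z [0.6263 0.1707] scene@z [0.6252 0.1715]
36 [0.6263 0.0748 0.0532] 0.0005 top@z [0.6268 0.0745] scene@z [0.6259 0.075 ]
24 [ 0.6404 -0.0246  0.0518] 0.0004 top@z [ 0.6405 -0.0248] scene@z [ 0.6403 -0.0236]
60 [ 0.6275 -0.1234  0.053 ] 0.0001 top@z [ 0.6276 -0.1235] scene@z [ 0.6274 -0.1234]
d1 [0.4797 0.1283 0.0121] 0.0013 top@z [0.4807 0.1271] scene@z [0.4796 0.1299]
d2 [0.4634 0.0449 0.0115] 0.0012 top@z [0.4644 0.044 ] scene@z [0.4638 0.047 ]
d3 [ 0.4479 -0.0392  0.0113] 0.0008 top@z [ 0.4486 -0.0396] scene@z [ 0.4487 -0.0369]
d4 [ 0.4319 -0.1226  0.0116] 0.0009 top@z [ 0.4327 -0.1228] scene@z [ 0.4326 -0.12  ]
0.2 [[-0.973  0.231 -0.   ]
 [ 0.231  0.973 -0.001]
 [ 0.    -0.001 -1.   ]]
```

Triangulated heights agree with the text (boss tops about 0.053 m). I'm moving to above saw_24 and turning so the fingers close across the board.

carry_out --pt "-0.03 -0.02 0 0.08" --pt "-0.07 -0.05 0 0.2" --pt "-0.63 -0.426 0 1.525" --pt "-0.63 -0.426 0 1.525" --pt "-0.63 -0.426 0 1.525" --pt "-0.63 -0.426 0 1.525" --pt "-0.63 -0.426 0 1.525" --pt "-0.63 -0.426 0 1.525" --pt "-0.63 -0.426 0 1.525" --pt "-0.63 -0.426 0 1.525" --gripper 1

```text
clock: 1.2
position: [0.4561, 0.175, 0.2534]
tool_rot: [-0.0, 0.731, 0.682, 0.0]
force: [0.2, 0.5, -0.1]
opening: 1.003
finger_force: 0.0
```

```bash
cat >> h.py <<'E'
P={'48':(.626,.171),'36':(.6265,.0747),'24':(.6404,-.0246),'60':(.6276,-.1234),
 'd1':(.4803,.1277),'d2':(.464,.0445),'d3':(.4483,-.0394),'d4':(.4325,-.1227)}
def go(x,y,z,deg=79.2):
    s=telemetry.state(); w,a,b,c=s['tool_rot']; M=R.from_quat([a,b,c,w]).as_matrix()
    d=M.T@(np.array([x,y,z])-s['position'])
    yaw=np.degrees(np.arctan2(M[1,0],M[0,0]))
    print(s['clock'],'pos',s['position'].round(4),'F',np.round(s['force'],1),'open',round(s['opening'],3),'ff',np.round(s['finger_force'],1),'-> t',d.round(4),'turn',round(np.radians((yaw-deg+180)%360-180),4))
E
python3 -c "
from h import *
go(*P['24'],.12)"
```

```text
1.2 pos [0.4561 0.175  0.2534] F [ 0.2  0.5 -0.1] open 1.003 ff 0.0 -> t [-0.1866  0.1975  0.1334] turn 0.1201
```

carry_out --pt "-0.03 0.03 0 0.06" --pt "-0.187 0.1975 0 0.12" --pt "-0.187 0.1975 0 0.12" --pt "-0.187 0.1975 0 0.12" --pt "-0.187 0.1975 0 0.12" --pt "-0.187 0.1975 0 0.12" --pt "-0.187 0.1975 0 0.12" --pt "-0.187 0.1975 0.05 0.12" --pt "-0.187 0.1975 0.1 0.12" --pt "-0.187 0.1975 0.133 0.12"

```text
clock: 2.2
position: [0.6381, -0.0208, 0.1168]
tool_rot: [-0.002, 0.768, 0.64, -0.001]
force: [0.7, -0.2, -1.5]
opening: 0.999
finger_force: 0.0
```

```bash
python3 - <<'E'
from h import *
import cv2
go(*P['24'],.031)
a=cam('scene')[3][150:350,170:400,::-1]; b=cam('top')[3][100:300,230:430,::-1]
f=lambda i:cv2.resize(i,None,fx=1.85,fy=1.85,interpolation=cv2.INTER_CUBIC)
cv2.imwrite('pics/a1.png',np.hstack([f(a),f(b)]))
E
```

```text
2.2 pos [ 0.6381 -0.0208  0.1168] F [ 0.7 -0.2 -1.5] open 0.999 ff 0.0 -> t [-0.0033  0.0033  0.0858] turn 0.0068
```

View pics/a1.png

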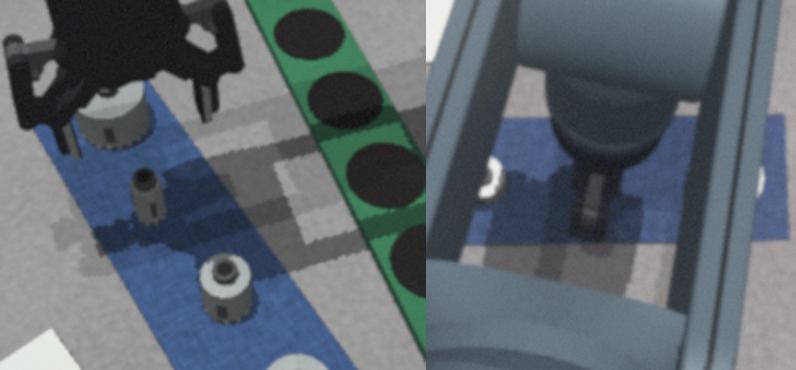

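The scene view shows the open fingers straddling saw_24 (crop (148,190)). The top view is hidden by the arm. Descending now.

carry_out --pt "0 0 0.01 0.0" --pt "0 0 0.03 0.0" --pt "0 0 0.045 0.0" --pt "0 0 0.055 0.0" --pt "0 0 0.06 0.0" --pt "0 0 0.06 0.0" --pt "0 0 0.06 0.0" --pt "0 0 0.06 0.0" --pt "0 0 0.06 0.0" --pt "0 0 0.06 0.0"

```text
clock: 3.3
position: [0.6409, -0.0221, 0.0608]
tool_rot: [0.0, 0.768, 0.64, 0.0]
force: [-0.7, 0.5, 0.1]
opening: 1.003
finger_force: 0.0
```

```bash
python3 -c "
from h import *
go(*P['24'],.031)"
```

```text
3.3 pos [ 0.6409 -0.0221  0.0608] F [-0.7  0.5  0.1] open 1.003 ff 0.0 -> t [-0.0025 -0.0001  0.0298] turn 0.0065
```

carry_out --pt "-0.0025 0 0.005 0.0065" --pt "-0.0025 0 0.013 0.0065" --pt "-0.0025 0 0.02 0.0065" --pt "-0.0025 0 0.026 0.0065" --pt "-0.0025 0 0.03 0.0065" --pt "-0.0025 0 0.03 0.0065" --pt "-0.0025 0 0.03 0.0065" --pt "-0.0025 0 0.03 0.0065" --pt "-0.0025 0 0.03 0.0065" --pt "-0.0025 0 0.03 0.0065"

```text
clock: 4.3
position: [0.6404, -0.0246, 0.0306]
tool_rot: [0.0, 0.771, 0.637, 0.0]
force: [-0.7, 0.1, -1.2]
opening: 1.002
finger_force: 0.0
```

carry_out --pt "0 0 0 0" --pt "0 0 0 0" --pt "0 0 0 0" --pt "0 0 0 0" --pt "0 0 0 0" --pt "0 0 0 0" --pt "0 0 0 0" --pt "0 0 0 0" --pt "0 0 0 0" --pt "0 0 0 0" --gripper 0 --squeeze 30

```text
clock: 5.3
position: [0.6403, -0.0246, 0.0304]
tool_rot: [0.0, 0.771, 0.637, 0.0]
force: [-0.9, 0.9, 1.3]
opening: 0.269
finger_force: 29.5
```

```bash
python3 -c "
from h import *
go(*P['24'],.111); go(*P['d1'],.111)"
```

```text
5.3 pos [ 0.6403 -0.0246  0.0304] F [-0.9  0.9  1.3] open 0.269 ff 29.5 -> t [-0.      0.0001 -0.0806] turn -0.0
5.3 pos [ 0.6403 -0.0246  0.0304] F [-0.9  0.9  1.3] open 0.269 ff 29.5 -> t [ 0.1196 -0.1857 -0.0806] turn -0.0
```

saw_24 is gripped (opening 0.27). Lifting and carrying it to disc 1.

carry_out --pt "0 0 -0.01 0" --pt "0 0 -0.03 0" --pt "0 0 -0.06 0" --pt "0.015 -0.023 -0.08 0" --pt "0.04 -0.062 -0.08 0" --pt "0.065 -0.1 -0.08 0" --pt "0.09 -0.14 -0.08 0" --pt "0.108 -0.168 -0.08 0" --pt "0.117 -0.182 -0.08 0" --pt "0.1196 -0.1857 -0.08 0"

```text
clock: 6.3
position: [0.4792, 0.1288, 0.1108]
tool_rot: [0.0, 0.77, 0.638, 0.0]
force: [1.3, -0.5, -1.1]
opening: 0.276
finger_force: 29.6
```

carry_out --pt "0 0 0.005 0" --pt "0 0 0.02 0" --pt "0 0 0.035 0" --pt "0 0 0.045 0" --pt "0 0 0.052 0" --pt "0 0 0.056 0" --pt "0 0 0.058 0" --pt "0 0 0.06 0" --pt "0 0 0.06 0" --pt "0 0 0.06 0"

```text
clock: 7.3
position: [0.4804, 0.1278, 0.0506]
tool_rot: [0.0, 0.77, 0.637, 0.0]
force: [-0.2, 0.9, -0.9]
opening: 0.276
finger_force: 29.6
```

```bash
python3 - <<'E'
from h import *
import cv2
go(*P['d1'],.0414)
a=cam('scene')[3][200:380,320:500,::-1]; b=cam('top')[3][220:400,160:340,::-1]
f=lambda i:cv2.resize(i,None,fx=2.2,fy=2.2,interpolation=cv2.INTER_CUBIC)
cv2.imwrite('pics/a2.png',np.hstack([f(a),f(b)]))
E
```

```text
7.3 pos [0.4804 0.1278 0.0506] F [-0.2  0.9 -0.9] open 0.276 ff 29.6 -> t [-0.0001 -0.0001  0.0092] turn 0.0002
```

View pics/a2.png

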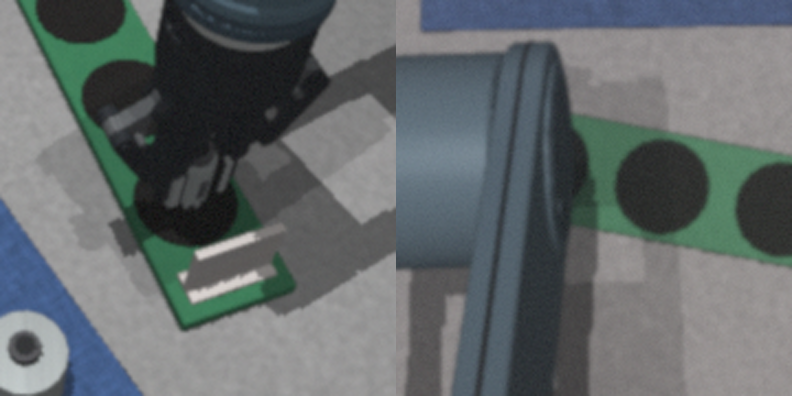

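The scene view shows saw_24 just above disc 1 (crop (185,205)), upright and clear of the plate. Setting it down slowly.

carry_out --pt "0 0 0.003 0" --pt "0 0 0.005 0" --pt "0 0 0.0065 0" --pt "0 0 0.0075 0" --pt "0 0 0.008 0" --pt "0 0 0.0084 0" --pt "0 0 0.0087 0" --pt "0 0 0.009 0" --pt "0 0 0.009 0" --pt "0 0 0.009 0"

```text
clock: 8.4
position: [0.4803, 0.1277, 0.0414]
tool_rot: [0.0, 0.771, 0.637, 0.0]
force: [0.3, -0.5, 0.8]
opening: 0.27
finger_force: 29.7
```

carry_out --pt "0 0 0.0003 0" --pt "0 0 0.0006 0" --pt "0 0 0.0006 0" --pt "0 0 0.0006 0" --pt "0 0 0.0006 0" --pt "0 0 0.0006 0" --pt "0 0 0.0006 0" --pt "0 0 0.0006 0" --pt "0 0 0.0006 0" --pt "0 0 0.0006 0"

```text
clock: 9.4
position: [0.4803, 0.1278, 0.0413]
tool_rot: [0.0, 0.77, 0.637, 0.0]
force: [-1.9, -0.6, 6.7]
opening: 0.275
finger_force: 30.4
```

Contact is felt at 6.7 N. Releasing.

carry_out --pt "0 0 0 0" --pt "0 0 0 0" --pt "0 0 0 0" --pt "0 0 0 0" --pt "0 0 0 0" --pt "0 0 0 0" --pt "0 0 0 0" --pt "0 0 0 0" --pt "0 0 0 0" --pt "0 0 -0.005 0" --gripper 1

```text
clock: 10.4
position: [0.4797, 0.1277, 0.0454]
tool_rot: [-0.0, 0.771, 0.637, -0.001]
force: [-0.6, 0.3, 0.3]
opening: 1.0
finger_force: 0.0
```

```bash
python3 -c "
from h import *
go(*P['36'],.12); go(*P['36'],.03)"
```

```text
10.4 pos [0.4797 0.1277 0.0454] F [-0.6  0.3  0.3] open 1.0 ff 0.0 -> t [-0.0246  0.154  -0.0748] turn -0.0001
10.4 pos [0.4797 0.1277 0.0454] F [-0.6  0.3  0.3] open 1.0 ff 0.0 -> t [-0.0246  0.1542  0.0152] turn -0.0001
```

carry_out --pt "0 0 -0.02 0" --pt "0 0 -0.05 0" --pt "0 0.005 -0.075 0" --pt "-0.006 0.04 -0.075 0" --pt "-0.013 0.08 -0.075 0" --pt "-0.019 0.12 -0.075 0" --pt "-0.023 0.144 -0.075 0" --pt "-0.0246 0.1535 -0.075 0" --pt "-0.0246 0.1535 -0.075 0" --pt "-0.0246 0.1535 -0.075 0"

```text
clock: 11.4
position: [0.6249, 0.0754, 0.1204]
tool_rot: [-0.001, 0.77, 0.638, -0.001]
force: [-0.4, -0.3, -0.0]
opening: 0.999
finger_force: 0.0
```

```bash
python3 - <<'E'
from h import *
import cv2
go(*P['36'],.03)
a=cam('scene')[3][200:440,240:500,::-1]; b=cam('top')[3][130:370,150:410,::-1]
f=lambda i:cv2.resize(i,None,fx=1.53,fy=1.53*1.5,interpolation=cv2.INTER_CUBIC)
cv2.imwrite('pics/a3.png',np.hstack([f(a),f(b)]))
E
```

```text
11.4 pos [0.6249 0.0754 0.1204] F [-0.4 -0.3 -0. ] open 0.999 ff 0.0 -> t [-0.0004  0.0019  0.0904] turn 0.0003
```

View pics/a3.png

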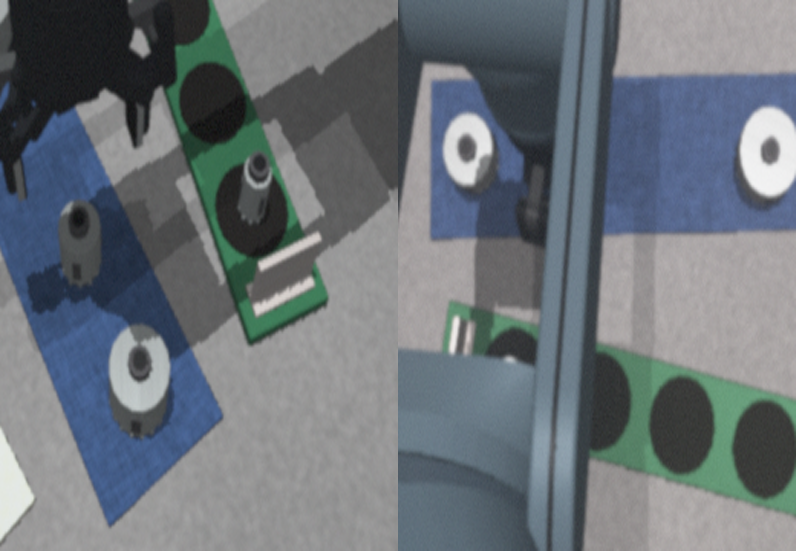

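saw_24 stands upright on disc 1 (boss at crop (260,163)). The fingers straddle saw_36 (crop (80,240)).

carry_out --pt "0 0.001 0.015 0" --pt "0 0.001 0.045 0" --pt "0 0.001 0.065 0" --pt "0 0.001 0.078 0" --pt "0 0.001 0.086 0" --pt "0 0.001 0.0895 0" --pt "0 0.001 0.09 0" --pt "0 0.001 0.09 0" --pt "0 0.001 0.09 0" --pt "0 0.001 0.09 0"

```text
clock: 12.5
position: [0.6279, 0.0746, 0.0315]
tool_rot: [0.0, 0.771, 0.637, 0.001]
force: [-0.2, -0.4, 0.5]
opening: 0.999
finger_force: 0.0
```

```bash
python3 -c "
from h import *
S=cam('scene')
print(atz(S,(409.8,270.7),.064))
go(*P['36'],.03)"
```

```text
[0.47903675 0.1282903  0.064     ]
12.55 pos [0.6278 0.0746 0.0313] F [-0.4 -0.2 -0.1] open 0.999 ff 0.0 -> t [-0.0001 -0.0013  0.0013] turn -0.0
```

saw_24 is within about 1.5 mm of its disc centre. Gripping saw_36.

carry_out --pt "0 -0.0013 0.001 0" --pt "0 -0.0013 0.001 0" --pt "0 -0.0013 0.001 0" --pt "0 -0.0013 0.001 0" --pt "0 -0.0013 0.001 0" --pt "0 -0.0013 0.001 0" --pt "0 -0.0013 0.001 0" --pt "0 -0.0013 0.001 0" --pt "0 -0.0013 0.001 0" --pt "0 -0.0013 0.001 0" --gripper 0 --squeeze 35

```text
clock: 13.55
position: [0.6263, 0.0749, 0.0299]
tool_rot: [0.0, 0.771, 0.637, 0.0]
force: [0.0, 0.1, 2.3]
opening: 0.415
finger_force: 34.9
```

```bash
python3 -c "
from h import *
go(*P['d2'],.0414)"
```

```text
13.55 pos [0.6263 0.0749 0.0299] F [0.  0.1 2.3] open 0.415 ff 34.9 -> t [-0.0602 -0.1537 -0.0116] turn -0.0
```

carry_out --pt "0 0 -0.01 0" --pt "0 0 -0.03 0" --pt "0 0 -0.06 0" --pt "-0.006 -0.015 -0.08 0" --pt "-0.018 -0.046 -0.08 0" --pt "-0.033 -0.085 -0.08 0" --pt "-0.046 -0.118 -0.08 0" --pt "-0.055 -0.14 -0.08 0" --pt "-0.059 -0.151 -0.08 0" --pt "-0.0602 -0.1537 -0.08 0"

```text
clock: 14.55
position: [0.4631, 0.0445, 0.1102]
tool_rot: [0.0, 0.771, 0.637, 0.0]
force: [-0.1, -0.3, -1.2]
opening: 0.411
finger_force: 35.1
```

carry_out --pt "0 0 0.005 0" --pt "0 0 0.02 0" --pt "0 0 0.035 0" --pt "0 0 0.045 0" --pt "0 0 0.052 0" --pt "0 0 0.056 0" --pt "0 0 0.06 0" --pt "0 0 0.063 0" --pt "0 0 0.065 0" --pt "0 0 0.065 0"

```text
clock: 15.55
position: [0.4638, 0.0445, 0.0447]
tool_rot: [0.0, 0.771, 0.637, 0.0]
force: [-0.1, 0.3, -0.8]
opening: 0.411
finger_force: 35.1
```

```bash
python3 -c "
from h import *
go(*P['d2'],.0409)"
```

```text
15.55 pos [0.4638 0.0445 0.0447] F [-0.1  0.3 -0.8] open 0.411 ff 35.1 -> t [-0.      0.0002  0.0038] turn -0.0001
```

carry_out --pt "0 0 0.001 0" --pt "0 0 0.002 0" --pt "0 0 0.0025 0" --pt "0 0 0.003 0" --pt "0 0 0.0034 0" --pt "0 0 0.0037 0" --pt "0 0 0.004 0" --pt "0 0 0.0042 0" --pt "0 0 0.0042 0" --pt "0 0 0.0042 0"

```text
clock: 16.55
position: [0.4638, 0.0445, 0.0408]
tool_rot: [0.0, 0.77, 0.637, 0.0]
force: [-1.7, -0.1, 5.7]
opening: 0.411
finger_force: 35.3
```

Contact at 5.7 N. Releasing and lifting.

carry_out --pt "0 0 0 0" --pt "0 0 0 0" --pt "0 0 0 0" --pt "0 0 0 0" --pt "0 0 0 0" --pt "0 0 0 0" --pt "0 0 0 0" --pt "0 0 0 0" --pt "0 0 0 0" --pt "0 0 -0.005 0" --gripper 1

```text
clock: 17.55
position: [0.4633, 0.0446, 0.0452]
tool_rot: [-0.001, 0.771, 0.637, -0.0]
force: [-0.1, 0.4, 0.4]
opening: 1.0
finger_force: 0.0
```

```bash
python3 -c "
from h import *
go(*P['48'],.12)"
```

```text
17.55 pos [0.4633 0.0446 0.0452] F [-0.1  0.4  0.4] open 1.0 ff 0.0 -> t [ 0.1546  0.136  -0.075 ] turn -0.0
```

carry_out --pt "0 0 -0.02 0" --pt "0 0 -0.05 0" --pt "0.005 0.005 -0.075 0" --pt "0.035 0.031 -0.075 0" --pt "0.07 0.062 -0.075 0" --pt "0.105 0.092 -0.075 0" --pt "0.132 0.116 -0.075 0" --pt "0.147 0.129 -0.075 0" --pt "0.1545 0.1355 -0.075 0" --pt "0.1545 0.1355 -0.075 0"

```text
clock: 18.55
position: [0.6262, 0.1715, 0.1203]
tool_rot: [-0.0, 0.77, 0.638, -0.0]
force: [-0.0, -0.3, 0.7]
opening: 1.001
finger_force: 0.0
```

carry_out --pt "0 0 0.01 0" --pt "0 0 0.03 0" --pt "0 0 0.045 0" --pt "0 0 0.055 0" --pt "0 0 0.06 0" --pt "0 0 0.06 0" --pt "0 0 0.06 0" --pt "0 0 0.06 0" --pt "0 0 0.06 0" --pt "0 0 0.06 0"

```text
clock: 19.55
position: [0.6261, 0.171, 0.061]
tool_rot: [0.0, 0.771, 0.637, 0.0]
force: [0.2, -0.0, -1.1]
opening: 0.999
finger_force: 0.0
```

```bash
python3 - <<'E'
from h import *
import cv2
go(*P['48'],.028)
a=cam('scene')[3][180:440,270:500,::-1]
cv2.imwrite('pics/a4.png',cv2.resize(a,None,fx=2.3,fy=2.3,interpolation=cv2.INTER_CUBIC))
E
```

```text
19.55 pos [0.6261 0.171  0.061 ] F [ 0.2 -0.  -1.1] open 0.999 ff 0.0 -> t [ 0.     -0.0002  0.033 ] turn 0.0
```

View pics/a4.png

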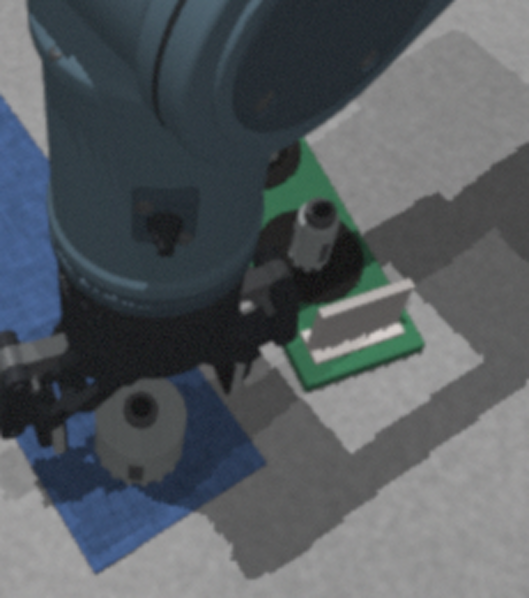

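saw_48 sits between the open fingers (crop (140,430)). saw_24 still stands on disc 1 (crop (315,235)).

carry_out --pt "0 0 0.005 0" --pt "0 0 0.013 0" --pt "0 0 0.021 0" --pt "0 0 0.028 0" --pt "0 0 0.032 0" --pt "0 0 0.033 0" --pt "0 0 0.033 0" --pt "0 0 0.033 0" --pt "0 0 0.033 0" --pt "0 0 0.033 0"

```text
clock: 20.6
position: [0.6261, 0.1709, 0.0279]
tool_rot: [0.0, 0.771, 0.637, 0.0]
force: [-0.5, 0.0, 0.4]
opening: 0.998
finger_force: 0.0
```

carry_out --pt "0 0 0 0" --pt "0 0 0 0" --pt "0 0 0 0" --pt "0 0 0 0" --pt "0 0 0 0" --pt "0 0 0 0" --pt "0 0 0 0" --pt "0 0 0 0" --pt "0 0 0 0" --pt "0 0 0 0" --gripper 0 --squeeze 40

```text
clock: 21.6
position: [0.6261, 0.1709, 0.0278]
tool_rot: [0.0, 0.771, 0.637, 0.0]
force: [-0.1, -0.7, 4.6]
opening: 0.557
finger_force: 41.3
```

```bash
python3 -c "
from h import *
go(*P['d3'],.039)"
```

```text
21.6 pos [0.6261 0.1709 0.0278] F [-0.1 -0.7  4.6] open 0.557 ff 41.3 -> t [-0.2399 -0.1353 -0.0113] turn 0.0
```

carry_out --pt "0 0 -0.01 0" --pt "0 0 -0.03 0" --pt "0 0 -0.06 0" --pt "-0.01 -0.006 -0.09 0" --pt "-0.04 -0.023 -0.09 0" --pt "-0.08 -0.045 -0.09 0" --pt "-0.12 -0.068 -0.09 0" --pt "-0.16 -0.09 -0.09 0" --pt "-0.195 -0.11 -0.09 0" --pt "-0.22 -0.124 -0.09 0"

```text
clock: 22.6
position: [0.4604, -0.0231, 0.1173]
tool_rot: [-0.001, 0.771, 0.637, -0.001]
force: [0.1, -0.9, -1.3]
opening: 0.55
finger_force: 41.5
```

```bash
python3 -c "
from h import *
go(*P['d3'],.0388)"
```

```text
22.6 pos [ 0.4604 -0.0231  0.1173] F [ 0.1 -0.9 -1.3] open 0.55 ff 41.5 -> t [-0.0182 -0.0086  0.0786] turn -0.0007
```

carry_out --pt "-0.01 -0.006 0 0" --pt "-0.017 -0.009 0 0" --pt "-0.0199 -0.0113 0.01 0" --pt "-0.0199 -0.0113 0.028 0" --pt "-0.0199 -0.0113 0.046 0" --pt "-0.0199 -0.0113 0.058 0" --pt "-0.0199 -0.0113 0.066 0" --pt "-0.0199 -0.0113 0.071 0" --pt "-0.0199 -0.0113 0.074 0" --pt "-0.0199 -0.0113 0.075 0"

```text
clock: 23.6
position: [0.4483, -0.0392, 0.0424]
tool_rot: [0.0, 0.77, 0.638, 0.0]
force: [0.3, -0.3, -1.7]
opening: 0.55
finger_force: 41.5
```

```bash
python3 -c "
from h import *
go(*P['d3'],.0388)"
```

```text
23.6 pos [ 0.4483 -0.0392  0.0424] F [ 0.3 -0.3 -1.7] open 0.55 ff 41.5 -> t [-0.0001  0.0001  0.0036] turn 0.0003
```

carry_out --pt "0 0 0.001 0" --pt "0 0 0.002 0" --pt "0 0 0.0025 0" --pt "0 0 0.003 0" --pt "0 0 0.0034 0" --pt "0 0 0.0037 0" --pt "0 0 0.004 0" --pt "0 0 0.0042 0" --pt "0 0 0.0042 0" --pt "0 0 0.0042 0"

```text
clock: 24.6
position: [0.4481, -0.0394, 0.0388]
tool_rot: [0.0, 0.771, 0.637, 0.0]
force: [-1.1, 0.2, 4.9]
opening: 0.553
finger_force: 41.9
```

carry_out --pt "0 0 0 0" --pt "0 0 0 0" --pt "0 0 0 0" --pt "0 0 0 0" --pt "0 0 0 0" --pt "0 0 0 0" --pt "0 0 0 0" --pt "0 0 0 0" --pt "0 0 0 0" --pt "0 0 -0.005 0" --gripper 1

```text
clock: 25.6
position: [0.4476, -0.0392, 0.043]
tool_rot: [-0.001, 0.771, 0.637, -0.0]
force: [-0.0, 0.0, 0.0]
opening: 0.998
finger_force: 0.0
```

```bash
python3 -c "
from h import *
go(*P['60'],.12)"
```

```text
25.6 pos [ 0.4476 -0.0392  0.043 ] F [-0.  0.  0.] open 0.998 ff 0.0 -> t [-0.0489  0.1925 -0.0772] turn 0.0
```

carry_out --pt "0 0 -0.02 0" --pt "0 0 -0.05 0" --pt "-0.002 0.005 -0.077 0" --pt "-0.011 0.045 -0.077 0" --pt "-0.021 0.085 -0.077 0" --pt "-0.032 0.125 -0.077 0" --pt "-0.041 0.16 -0.077 0" --pt "-0.046 0.18 -0.077 0" --pt "-0.0489 0.1918 -0.077 0" --pt "-0.0489 0.1918 -0.077 0"

```text
clock: 26.6
position: [0.6284, -0.1242, 0.1202]
tool_rot: [0.0, 0.771, 0.637, 0.0]
force: [-0.9, 0.1, -0.4]
opening: 1.002
finger_force: 0.0
```

carry_out --pt "0 0 0.01 0" --pt "0 0 0.03 0" --pt "0 0 0.045 0" --pt "0 0 0.055 0" --pt "0 0 0.06 0" --pt "0 0 0.06 0" --pt "0 0 0.06 0" --pt "0 0 0.06 0" --pt "0 0 0.06 0" --pt "0 0 0.06 0"

```text
clock: 27.6
position: [0.6275, -0.1235, 0.0608]
tool_rot: [0.0, 0.771, 0.637, 0.0]
force: [0.9, 0.3, -0.0]
opening: 0.998
finger_force: 0.0
```

```bash
python3 - <<'E'
from h import *
import cv2
go(*P['60'],.026)
a=cam('scene')[3][130:390,170:470,::-1]
cv2.imwrite('pics/a5.png',cv2.resize(a,None,fx=2.3,fy=2.3,interpolation=cv2.INTER_CUBIC))
E
```

```text
27.6 pos [ 0.6275 -0.1235  0.0608] F [ 0.9  0.3 -0. ] open 0.998 ff 0.0 -> t [0.0001 0.     0.0348] turn 0.0
```

View pics/a5.png

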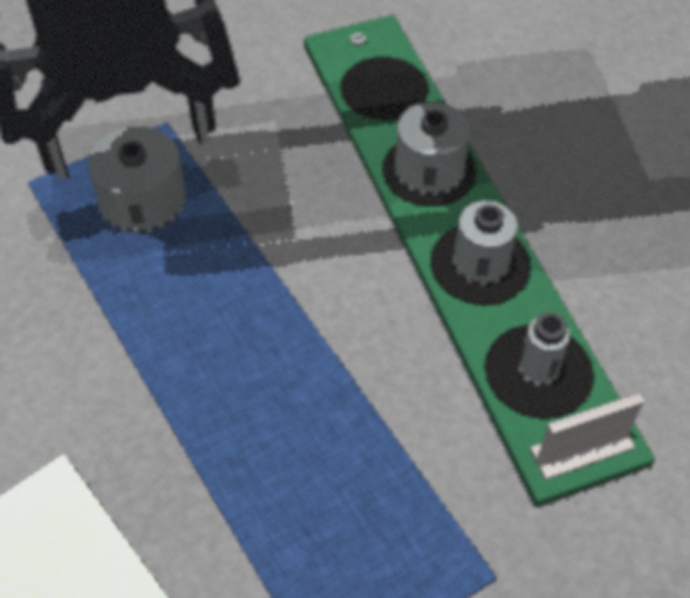

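saw_24, saw_36 and saw_48 stand on discs 1–3 (bosses at crop (549,325), (489,213) and (434,117)). saw_60 is centred between the fingers (crop (135,175)).

carry_out --pt "0 0 0.005 0" --pt "0 0 0.013 0" --pt "0 0 0.021 0" --pt "0 0 0.028 0" --pt "0 0 0.032 0" --pt "0 0 0.0345 0" --pt "0 0 0.0348 0" --pt "0 0 0.0348 0" --pt "0 0 0.0348 0" --pt "0 0 0.0348 0"

```text
clock: 28.65
position: [0.6275, -0.1234, 0.0259]
tool_rot: [0.0, 0.771, 0.637, 0.0]
force: [0.1, 0.4, -0.4]
opening: 1.002
finger_force: 0.0
```

carry_out --pt "0 0 0 0" --pt "0 0 0 0" --pt "0 0 0 0" --pt "0 0 0 0" --pt "0 0 0 0" --pt "0 0 0 0" --pt "0 0 0 0" --pt "0 0 0 0" --pt "0 0 0 0" --pt "0 0 0 0" --gripper 0 --squeeze 45

```text
clock: 29.65
position: [0.6275, -0.1235, 0.0259]
tool_rot: [0.0, 0.771, 0.637, 0.0]
force: [0.1, -0.5, 5.2]
opening: 0.695
finger_force: 48.6
```

```bash
python3 -c "
from h import *
for p,z in(((549,325),.064),((489,213),.064),((434,117),.064)): print(atz(cam('scene'),uncrop(p,(170,130),2.3),z).round(4))
go(*P['d4'],.037)"
```

```text
[0.4809 0.1278 0.064 ]
[0.463  0.0444 0.064 ]
[ 0.4472 -0.0396  0.064 ]
29.8 pos [ 0.6276 -0.1235  0.026 ] F [-0.2 -0.2  5.1] open 0.696 ff 48.6 -> t [-0.0358 -0.1917 -0.0112] turn -0.0
```

Placements are within about 1 mm of the discs. Carrying saw_60.

carry_out --pt "0 0 -0.01 0" --pt "0 0 -0.03 0" --pt "0 0 -0.06 0" --pt "-0.004 -0.02 -0.08 0" --pt "-0.011 -0.058 -0.08 0" --pt "-0.019 -0.1 -0.08 0" --pt "-0.026 -0.14 -0.08 0" --pt "-0.032 -0.17 -0.08 0" --pt "-0.035 -0.186 -0.08 0" --pt "-0.0358 -0.1917 -0.08 0"

```text
clock: 30.8
position: [0.4301, -0.122, 0.1055]
tool_rot: [-0.001, 0.771, 0.637, -0.0]
force: [1.3, -0.0, -1.9]
opening: 0.697
finger_force: 48.9
```

carry_out --pt "0 0 0.005 0" --pt "0 0 0.02 0" --pt "0 0 0.035 0" --pt "0 0 0.045 0" --pt "0 0 0.052 0" --pt "0 0 0.056 0" --pt "0 0 0.06 0" --pt "0 0 0.063 0" --pt "0 0 0.065 0" --pt "0 0 0.065 0"

```text
clock: 31.8
position: [0.4323, -0.1226, 0.0405]
tool_rot: [0.0, 0.771, 0.637, 0.0]
force: [-0.2, -0.6, -1.3]
opening: 0.694
finger_force: 48.9
```

```bash
python3 -c "
from h import *
go(*P['d4'],.0369)"
```

```text
31.8 pos [ 0.4323 -0.1226  0.0405] F [-0.2 -0.6 -1.3] open 0.694 ff 48.9 -> t [-0.      0.0002  0.0036] turn -0.0
```

carry_out --pt "0 0 0.001 0" --pt "0 0 0.002 0" --pt "0 0 0.0025 0" --pt "0 0 0.003 0" --pt "0 0 0.0034 0" --pt "0 0 0.0037 0" --pt "0 0 0.004 0" --pt "0 0 0.0042 0" --pt "0 0 0.0042 0" --pt "0 0 0.0042 0"

```text
clock: 32.8
position: [0.4323, -0.1226, 0.0369]
tool_rot: [0.0, 0.77, 0.637, 0.0]
force: [-2.9, 1.6, 6.8]
opening: 0.697
finger_force: 49.3
```

carry_out --pt "0 0 0 0" --pt "0 0 0 0" --pt "0 0 0 0" --pt "0 0 0 0" --pt "0 0 0 0" --pt "0 0 0 0" --pt "0 0 0 0" --pt "0 0 0 0" --pt "0 0 0 0" --pt "0 0 -0.003 0" --gripper 1

```text
clock: 33.8
position: [0.432, -0.1225, 0.0392]
tool_rot: [-0.0, 0.771, 0.637, -0.0]
force: [-0.0, 0.4, -0.2]
opening: 0.999
finger_force: 0.0
```

carry_out --pt "0 0 -0.01 0" --pt "0 0 -0.03 0" --pt "0 0 -0.06 0" --pt "0 0 -0.1 0" --pt "0 0 -0.14 0" --pt "0 0 -0.16 0" --pt "-0.05 0 -0.17 0" --pt "-0.1 0 -0.17 0" --pt "-0.15 0 -0.17 0" --pt "-0.2 0 -0.17 0"

```text
clock: 34.8
position: [0.3944, -0.3197, 0.2107]
tool_rot: [0.001, 0.77, 0.638, 0.0]
force: [0.5, 0.1, 0.3]
opening: 1.005
finger_force: 0.0
```

carry_out --pt "-0.03 0 0 0" --pt "-0.06 0 0 0" --pt "-0.08 0 0 0" --pt "-0.09 0 0 0" --pt "-0.1 0 0 0" --pt "-0.1 0 0 0" --pt "-0.1 0 0 0" --pt "-0.1 0 0 0" --pt "-0.1 0 0 0" --pt "-0.1 0 0 0"

```text
clock: 35.8
position: [0.3765, -0.4158, 0.2094]
tool_rot: [0.0, 0.77, 0.638, 0.0]
force: [0.5, -0.3, 0.4]
opening: 1.002
finger_force: 0.0
```

```bash
python3 - <<'E'
from h import *
import cv2
a=cam('top')[3][150:370,165:455,::-1]; cv2.imwrite("pics/topf.png",cv2.resize(a,None,fx=2.7,fy=2.7,interpolation=cv2.INTER_CUBIC))
E
```

```text
(no output)
```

View pics/topf.png

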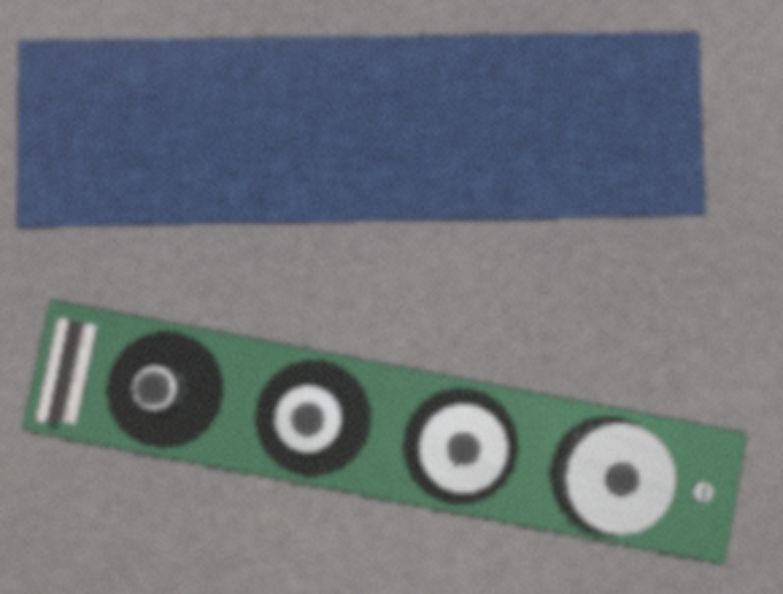

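In the top view the bosses are at crop (153,388), (308,419), (463,449) and (622,479). The offsets from the discs grow outward, as parallax would. Checking them numerically.

```bash
python3 - <<'E'
from h import *
T=cam('top')
for p,q in zip([(153,388),(308,419),(463,449),(622,479)],[(165.5,388),(313,417.5),(461,446),(608,474.5)]):
    print((atz(T,uncrop(p,(165,150),2.7),.064)-atz(T,uncrop(q,(165,150),2.7),.014))[:2].round(4))
E
```

```text
[-0.0001 -0.0006]
[0.0001 0.0002]
[0.0002 0.0013]
[ 0.0003 -0.0003]
```

All saws are within about 1.3 mm of their disc centres. Handing in.

```bash
python3 -c "
from bench import job
print(job.sign_off())"
```

```text
the job is handed in; nothing more can be done
None
```

All four hole saws stand teeth down on the rubber discs in order (24, 36, 48, 60 mm from the end plate), each within about 1.3 mm of centre by the last picture, set down with light contact (5–7 N) and handed in at about 36 s.

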